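Put the wrench sockets back on the rail in order of width

TASK

Put the four loose steel sockets back on the black rail, each standing upright and centred on a mark of its own, in order of width (not height): the narrowest on the mark next to the rail's grab handle, then wider and wider, the widest farthest from the handle. Leave the blue tin among them standing where it is.

Things in the scene. Friction and masses are not known exactly. Their poses are not given: they have to be found in the camera images.
- socket_a: Bright steel wrench socket, the widest of the four: a plain upright cylinder 54 mm in diameter and 56 mm high, with two dark bands and a black square on top, standing loose on the bench. Origin: centre of its underside; z up along its axis. Mass under 0.7 kg.
- socket_b: Bright steel wrench socket, the second widest, and the tallest of the four: a plain upright cylinder 44 mm in diameter and 72 mm high, with two dark bands and a black square on top, standing loose on the bench. Origin: centre of its underside; z up along its axis. Mass under 0.7 kg.
- socket_c: Bright steel wrench socket, the second narrowest, and the shortest of the four: a plain upright cylinder 34 mm in diameter and 46 mm high, with two dark bands and a black square on top, standing loose on the bench. Origin: centre of its underside; z up along its axis. Mass under 0.7 kg.
- socket_d: Bright steel wrench socket, the narrowest of the four: a plain upright cylinder 24 mm in diameter and 64 mm high, with two dark bands and a black square on top, standing loose on the bench. Origin: centre of its underside; z up along its axis. Mass under 0.7 kg.
- mark_p: One of four identical painted marks (grey disc, white rim, 60 mm across, no height) in a row, 76 mm apart, on the fixed black rail. Origin: its centre, on the rail's flat top 12 mm above the bench; y along the row, x across. Which place in the row it has changes. Beside sockets on the next marks, open fingers have room only if they close across the rail.
- mark_q: One of four identical painted marks (grey disc, white rim, 60 mm across, no height) in a row, 76 mm apart, on the fixed black rail. Origin: its centre, on the rail's flat top 12 mm above the bench; y along the row, x across. Which place in the row it has changes. Beside sockets on the next marks, open fingers have room only if they close across the rail.
- mark_r: One of four identical painted marks (grey disc, white rim, 60 mm across, no height) in a row, 76 mm apart, on the fixed black rail. Origin: its centre, on the rail's flat top 12 mm above the bench; y along the row, x across. Which place in the row it has changes. Beside sockets on the next marks, open fingers have room only if they close across the rail.
- mark_s: One of four identical painted marks (grey disc, white rim, 60 mm across, no height) in a row, 76 mm apart, on the fixed black rail. Origin: its centre, on the rail's flat top 12 mm above the bench; y along the row, x across. Which place in the row it has changes. Beside sockets on the next marks, open fingers have room only if they close across the rail.
- handle: Fixed steel grab handle, a bow of 10 mm bar 64 mm wide, 43 mm high, standing across one end of the rail (either end, it changes); the other end has only a low black bar. The rail is 76 mm wide, 410 mm long, 12 mm high. Origin: on the rail's top under the middle of the bow, in line with the marks, 70 mm from the nearest one.
- tin: Blue round tin with a white top, 50 mm in diameter and 60 mm high, standing loose on the bench among the sockets. Origin: centre of its underside. Not to be moved. At each start it is at least 85 mm, centre to centre, from every socket.
There are look-alikes about, which are no part of the job. What is shaped like the socket_a but brown or yellow is not meant.

How it is judged:
At the end, for the whole second after the job is handed in: Each socket stands upright (within 0.1 rad) and at rest on the rail, its centre within 12 mm of the centre of a mark, counted from the handle: 24 mm socket on the first mark, 34 mm on the second, 44 mm on the third, 54 mm on the fourth; the tin is upright and within 15 mm of where it started ((horizontal distance between socket_d and mark_p below 0.012 m or horizontal distance between socket_d and mark_q below 0.012 m or horizontal distance between socket_d and mark_r below 0.012 m or horizontal distance between socket_d and mark_s below 0.012 m) and horizontal distance between socket_d and handle between 0.04 and 0.1 m and height (world z) of socket_d between 0.008 and 0.017 m and angle between each of socket_d, socket_c, socket_b, socket_a, tin's own z axis and vertical below 0.1 rad and linear speed of each of socket_d, socket_c, socket_b, socket_a below 0.02 m/s and angular speed of each of socket_d, socket_c, socket_b, socket_a below 0.2 rad/s and (horizontal distance between socket_c and mark_p below 0.012 m or horizontal distance between socket_c and mark_q below 0.012 m or horizontal distance between socket_c and mark_r below 0.012 m or horizontal distance between socket_c and mark_s below 0.012 m) and horizontal distance between socket_c and handle between 0.116 and 0.176 m and height (world z) of socket_c between 0.008 and 0.017 m and (horizontal distance between socket_b and mark_p below 0.012 m or horizontal distance between socket_b and mark_q below 0.012 m or horizontal distance between socket_b and mark_r below 0.012 m or horizontal distance between socket_b and mark_s below 0.012 m) and horizontal distance between socket_b and handle between 0.192 and 0.252 m and height (world z) of socket_b between 0.008 and 0.017 m and (horizontal distance between socket_a and mark_p below 0.012 m or horizontal distance between socket_a and mark_q below 0.012 m or horizontal distance between socket_a and mark_r below 0.012 m or horizontal distance between socket_a and mark_s below 0.012 m) and horizontal distance between socket_a and handle between 0.268 and 0.328 m and height (world z) of socket_a between 0.008 and 0.017 m and distance of tin from where it was at the start of the episode below 0.015 m); the robot touches nothing.
It fails at once if the blue tin is moved by 30 mm or more, or tipped (distance of tin from where it was at the start of the episode above 0.03 m or angle between tin's own z axis and vertical above 0.4 rad).
It also fails if it takes over 115 s, if anything falls off the work surface, if the arm or the gripper's body presses on something with over 40 N, if the wrist force passes 120 N, or if a joint passes its speed limit or range.

ROBOT

A 6-joint arm with a two-finger parallel gripper is mounted at the origin on the work surface. World frame = base frame: x ahead of the robot, y to its left, z up, the work surface at z = 0. Lengths are in m, angles in rad, forces in N, time in s.
With the tool pointing down it reaches from about 0.25 to 0.725 m from the base axis. Payload 4 kg.
Tool frame: the origin (TCP) lies at the very end of the fingers, on their centre line; the grasp point (between the pads) lies 19 mm behind it; z points along the fingers, y is the line along which they close (so a half turn about z gives the same grasp; the last joint's range is limited). The gripper opens to 85 mm and grips with 20 to 120 N. Pads are 22 mm wide; open, the fingers measure 114 mm over their backs; the gripper's body (76 mm by 85 mm) begins 54 mm behind the grasp point. The pads swing forward as they close: fully open they stand 13 mm farther back than shut.
Start: joints at [1.247, 0.241, 0.005, 1.335, 0, 1.571], TCP at [0.159, 0.474, 0.203] pointing down, gripper open.
Joint ranges: [-2.72, 2.72], [-1.05, 1.87], [-1.09, 1.28], [-1.99, 2.15], [-1.42, 1.44], [-3.14, 3.14]. Speed limits (rad/s): [2.79, 2.79, 3.14, 3.14, 3.14, 3.14].

INTERFACE

Orientations are given as [roll, pitch, yaw] about the fixed x, y, z axes, in that order (R = Rz(yaw) Ry(pitch) Rx(roll)).
In Python, from rig import robot gives the robot as it stands.
- The arm moves only by the shell command python3 -m jog 'ROWS' [OPENING] [FORCE]. ROWS is text: rows parted by semicolons, each of 4 numbers parted by spaces: the shift along the tool's x, y, z in cm, then the turn about the tool's z in rad. In form: x y z twist; .... A call has 1 to 12 rows; each row is the pose to reach, as a shift and turn from the pose commanded when the call began, along the tool's axes at that moment; what a row does not reach only later rows make up. A row lasts 1/12 s, in which the tool goes at most 41.7 mm and 7.16 degrees, less where a joint would pass 70% of its speed; a pose out of reach is approached as far as the arm can. A call with a gripper value outside its range is refused whole. OPENING is the opening, from -1 (shut) to 1 (fully open), set as the call begins (- or left out, the last holds). The fingers move at their own pace and stop on an object; FORCE is the grip in N (left out, the last holds). Time passes only in rows, so rows that repeat a pose let the fingers close. It gives the time, the measured TCP pose, the force, the opening and the grip force at its end, in the units of the state.
- robot.read_state(): the state, without advancing time (a new reading comes with each control period).
- robot.read_camera(name): name is "scene" or "top" or "wrist"; returns the picture (400x640x3 uint8, red, green, blue); there is no depth.
- robot.camera_info(name): a dict with "mtx" (3x3 intrinsics, pixels), "cam_to_world" (4x4, takes a point from camera to world coordinates). Camera axes: x right, y down, z forward; pixel columns grow to the right and rows downward; lengths in m; the calibration is good to about 2 mm. A picture is of the moment at which its call begins: read the wrist's pose just before it. camera_info takes no time and is no camera call; for the wrist camera it gives the pose at the moment of the call.
- robot.hand_in(): hands the job in; it is judged then, once.
The state is a dict: "time": time; "joint_positions": joint angles; "qvel": joint speeds; "effort": joint torques, N m; "tool_pos": TCP position; "eef_rot": TCP orientation; "ft_force": force on the tool from outside, world axes, zero at the start; "torque": the same for the moment, N m; "finger_gap": finger opening in m; "gripper_force": force on a finger pad.
Only numpy, scipy, OpenCV 4.12 (cv2) and the standard library are available. Lean on these libraries where they do the work, as an engineer would, in place of code of your own. Each camera call takes 0.05 s, during which the arm holds its last target. There are 200 camera calls.

## Working session

There is one attempt and no reset: what is moved stays moved. The work goes in short steps, Python scripts to look and compute and a shell command to move; the robot and the scene stay as the last step left them, time stands still between calls to the robot, and variables do not carry over. Pictures are saved under pics/ and viewed, at most 14 in all, crops included, and the job is handed in when it is done.

```bash
mkdir -p pics; ls
python3 - <<'E'
from rig import robot
import cv2
s=robot.read_state();print(s)
for n in("scene","top"):
    cv2.imwrite(f"pics/{n}0.png",robot.read_camera(n)[:,:,::-1]);i=robot.camera_info(n);print(i["mtx"],i["cam_to_world"])
E
```

```text
pics
{'time': 0.0, 'joint_positions': array([1.24700038e+00, 2.41391231e-01, 3.71622913e-03, 1.33520755e+00,
       2.11040720e-05, 1.57081256e+00]), 'qvel': array([-0.00132148, -0.00091432,  0.00057933, -0.0008186 , -0.00019344,
       -0.0007635 ]), 'effort': array([-4.98429272e-04, -3.72320259e+01,  2.52406400e+01,  1.70990301e-02,
       -1.28187949e-04, -1.37556643e-06]), 'tool_pos': array([0.15885477, 0.47335694, 0.20182084]), 'eef_rot': array([-3.13950642e+00, -2.10701674e-05,  2.81778044e+00]), 'ft_force': array([0.55892659, 0.67381415, 0.24625055]), 'torque': array([0.01602347, 0.05028422, 0.00490018]), 'gripper_force': 0.0, 'finger_gap': 0.08526742344467983}
[[393.61254578   0.         323.03560309]
 [  0.         393.61254578 197.92314224]
 [  0.           0.           1.        ]] [[ 0.25619206  0.49780425 -0.82858708  1.33470395]
 [ 0.96654195 -0.14322254  0.21280031 -0.1948695 ]
 [-0.01273945 -0.85538192 -0.51784117  0.55193139]
 [ 0.          0.          0.          1.        ]]
[[440.73970282   0.         325.24940496]
 [  0.         440.73970282 200.21207577]
 [  0.           0.           1.        ]] [[ 0.00177366 -0.98123747  0.19279491  0.33988727]
 [-0.99983568 -0.00521825 -0.01736027  0.00812579]
 [ 0.0180406  -0.19273244 -0.98108549  1.07391246]
 [ 0.          0.          0.          1.        ]]
```

View pics/top0.png

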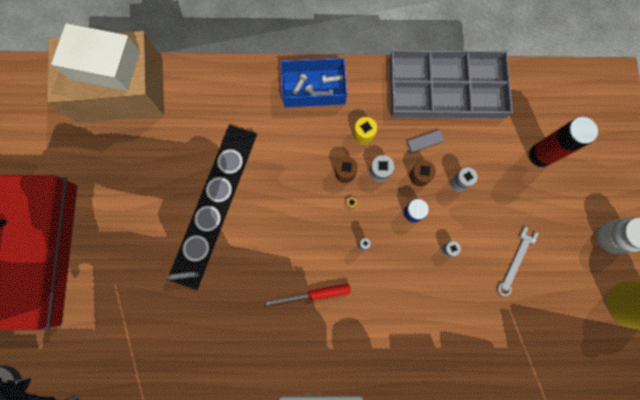

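View pics/scene0.png

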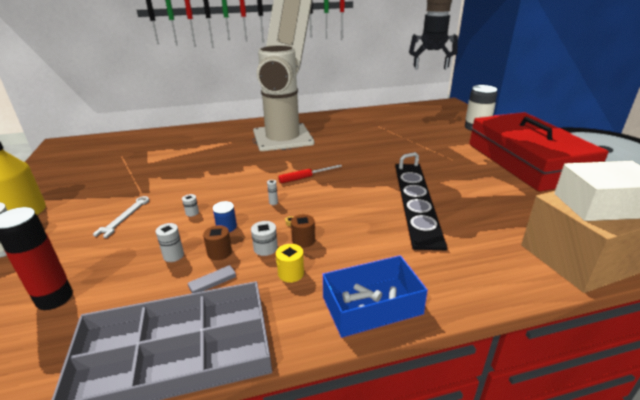

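The top view shows A at (382,167), B at (465,179), C at (453,248), D at (365,243), the tin at (417,210), the handle at (183,275), and the marks from the handle at (196,248), (207,218), (219,189), (230,160). In the scene view the handle is at the end of the rail near the robot, which agrees.

```bash
cat > h.py <<'E'
import numpy as np,cv2
from rig import robot
def proj(info,P):
    T=np.linalg.inv(info["cam_to_world"]);p=info["mtx"]@(T@np.append(P,1))[:3];return p[:2]/p[2]
def ray(info,uv,z):
    T=info["cam_to_world"];d=T[:3,:3]@np.linalg.inv(info["mtx"])@[uv[0],uv[1],1.];c=T[:3,3]
    return (c+d*(z-c[2])/d[2])
def blob(g,guess,r,dark=True):
    """centroid of the thresholded blob nearest the guess"""
    x,y=map(int,guess);w=g[y-r:y+r+1,x-r:x+r+1]
    w=cv2.resize(w,None,fx=8,fy=8,interpolation=cv2.INTER_CUBIC)
    t,m=cv2.threshold(w,0,255,(cv2.THRESH_BINARY_INV if dark else cv2.THRESH_BINARY)+cv2.THRESH_OTSU)
    n,l,s,c=cv2.connectedComponentsWithStats(m)
    k=min(range(1,n),key=lambda i:np.hypot(*(c[i]-w.shape[0]/2))+(1e3 if s[i,4]<40 else 0))
    return (c[k]+.5)/8-.5+[x-r,y-r], s[k,4]/64
def go(x,y,z,yaw=None):
    """shift in tool axes (cm) and twist for world target"""
    from scipy.spatial.transform import Rotation as R
    s=robot.read_state();e=s["eef_rot"];M=R.from_euler("xyz",e).as_matrix()
    d=M.T@(np.array([x,y,z])-s["tool_pos"])*100
    t=0 if yaw is None else -((yaw-e[2]+np.pi/2)%np.pi-np.pi/2)
    print("tool",s["tool_pos"].round(4),"yaw",e[2].round(3),"j1,6",s["joint_positions"][[0,5]].round(2),"-> shift",d.round(2),"twist",round(t,3),"or",round(t-np.sign(t)*np.pi,3))
E
python3 - <<'E'
from h import *
it=robot.camera_info("top");g=cv2.cvtColor(cv2.imread("pics/top0.png"),cv2.COLOR_BGR2GRAY)
ic=robot.camera_info("scene");gs=cv2.cvtColor(cv2.imread("pics/scene0.png"),cv2.COLOR_BGR2GRAY)
for n,uv,r,z in(("A",(383,166),8,.056),("B",(467,177),7,.072),("C",(453,248),6,.046),("D",(365,244),4,.064)):
    c,a=blob(g,uv,r);P=ray(it,c,z);print(n,c.round(1),"area",a,P.round(4),"scene px",proj(ic,P).round(1))
m=[]
for uv in((196,248),(207,218),(219,189),(230,160)):
    c,a=blob(g,uv,16,False);P=ray(it,c,.012);m.append(P);print(c.round(1),a,P.round(4),proj(ic,P).round(1))
m=np.array(m);print(np.linalg.norm(np.diff(m,axis=0),axis=1));d=m[3]-m[0];print("rail dir",np.arctan2(d[1],d[0]))
for n,uv,r,z in(("tin",(417,209),10,.06),):
    c,a=blob(g,uv,r,False);print(n,c,a,ray(it,c,z))
for n,uv,z in(("br1",(346,168),.056),("br2",(425,171),.056),("ye",(366,127),.056)):print(n,ray(it,uv,z).round(3))
E
```

```text
A [382.8 165.3] area 84.40625 [ 0.6259 -0.1476  0.056 ] scene px [263.3 227.7]
B [467.9 175.9] area 57.28125 [ 0.5969 -0.3458  0.072 ] scene px [166.7 228.8]
C [453.3 248. ] area 34.84375 [ 0.4295 -0.3099  0.046 ] scene px [188.9 197.4]
D [365.1 243. ] area 15.78125 [ 0.4388 -0.1013  0.064 ] scene px [271.5 181.6]
[195.4 247.9] 571.09375 [0.4306 0.2998 0.012 ] [411.  177.4]
[207.3 218.1] 551.109375 [0.503  0.2753 0.012 ] [414.5 190.7]
[218.7 189.3] 526.875 [0.5746 0.2512 0.012 ] [418.4 205.6]
[229.8 160.9] 505.375 [0.647  0.2272 0.012 ] [423.  222.7]
[0.07641219 0.07561378 0.07624651]
rail dir -0.32395127963942044
tin [418.14903846 208.52263726] 313.625 [ 0.5204292  -0.22775564  0.06      ]
br1 [ 0.619 -0.059  0.056]
br2 [ 0.612 -0.249  0.056]
ye [ 0.722 -0.109  0.056]
```

```bash
python3 -c "
from h import *
go(.626,-.148,.17,1.247)"
```

```text
tool [0.1589 0.4734 0.2019] yaw 2.818 j1,6 [1.25 1.57] -> shift [-64.06 -44.04   3.27] twist 1.571 or -1.571
```

```bash
T="-64.0 -44.0 3.2 1.57"; python3 -m jog '-64 -44 3.2 1.57; -64 -44 3.2 1.57; -64 -44 3.2 1.57; -64 -44 3.2 1.57; -64 -44 3.2 1.57; -64 -44 3.2 1.57; -64 -44 3.2 1.57; -64 -44 3.2 1.57; -64 -44 3.2 1.57; -64 -44 3.2 1.57; -64 -44 3.2 1.57; -64 -44 3.2 1.57' 1 40; python3 -c "
from h import *
go(.626,-.148,.17,1.247)"
```

```text
time: 1.1
tool_pos: [0.4599, 0.0727, 0.1818]
eef_rot: [-3.141, 0.0, 1.311]
ft_force: [0.6, 0.6, -0.3]
finger_gap: 0.0853
gripper_force: 0.0
tool [0.4599 0.0727 0.1818] yaw 1.311 j1,6 [0.16 1.99] -> shift [-17.07  21.72   1.17] twist 0.064 or -3.077
```

```bash
python3 -m jog '-17.1 21.7 1.2 0.064; -17.1 21.7 1.2 0.064; -17.1 21.7 1.2 0.064; -17.1 21.7 1.2 0.064; -17.1 21.7 1.2 0.064; -17.1 21.7 1.2 0.064; -17.1 21.7 1.2 0.064; -17.1 21.7 1.2 0.064; -17.1 21.7 1.2 0.064; -17.1 21.7 1.2 0.064'; python3 -c "
from h import *
go(.626,-.148,.018,1.247)
i=robot.camera_info('wrist');im=robot.read_camera('wrist');cv2.imwrite('pics/w1.png',im[:,:,::-1])
print(i['cam_to_world'].round(3),i['mtx'].round(0))
for P in((.626,-.148,.056),(.597,-.346,.072),(.52,-.228,.06)): print(proj(i,P))"
```

```text
time: 1.93
tool_pos: [0.6258, -0.1447, 0.1692]
eef_rot: [-3.139, -0.0, 1.254]
ft_force: [-0.7, 0.5, -0.3]
finger_gap: 0.0848
gripper_force: 0.0
tool [ 0.6258 -0.1447  0.1692] yaw 1.254 j1,6 [-0.23  1.66] -> shift [-0.31  0.16 15.12] twist 0.007 or -3.135
[[ 0.95  -0.301 -0.084  0.646]
 [-0.312 -0.917 -0.247 -0.082]
 [-0.002  0.26  -0.965  0.339]
 [ 0.     0.     0.     1.   ]] [[306.   0. 314.]
 [  0. 306. 199.]
 [  0.   0.   1.]]
[315.96510109 191.3712406 ]
[347.77763325 374.22176795]
[242.46165995 294.94816989]
```

View pics/w1.png

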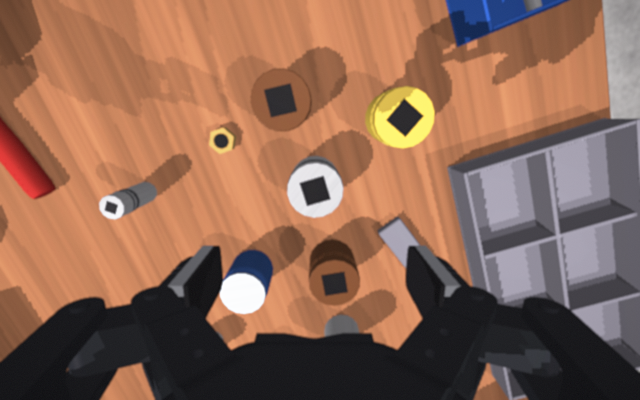

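The square on A appears at (315,191), against a prediction of (316,191), so the position is confirmed. The yellow and brown look-alikes are clear of the fingers. I'm descending.

```bash
python3 -m jog '-0.1 0.1 4 0; -0.1 0.1 8 0; -0.1 0.1 11 0; -0.1 0.1 13 0; -0.1 0.1 14.4 0; -0.1 0.1 15.1 0; -0.1 0.1 15.1 0; -0.1 0.1 15.1 0'; python3 -m jog '0 0 0 0; 0 0 0 0; 0 0 0 0; 0 0 0 0; 0 0 0 0; 0 0 0 0; 0 0 0 0; 0 0 0 0; 0 0 0 0; 0 0 0 0' -1 40
```

```text
time: 2.65
tool_pos: [0.6275, -0.1456, 0.0201]
eef_rot: [3.141, -0.0, 1.255]
ft_force: [0.3, -0.0, -0.2]
finger_gap: 0.0855
gripper_force: 0.0
time: 3.48
tool_pos: [0.6275, -0.1463, 0.0212]
eef_rot: [3.14, -0.001, 1.254]
ft_force: [-3.5, 1.3, 6.4]
finger_gap: 0.0505
gripper_force: 40.4
```

```bash
python3 -m jog '0 0 -2 0; 0 0 -5 0; 0 0 -9 0; 0 0 -13 0; 0 0 -15 0'; python3 -c "
from h import *
go(.646,.227,.17,2.818)"
```

```text
time: 3.9
tool_pos: [0.6286, -0.1469, 0.1738]
eef_rot: [3.136, -0.0, 1.254]
ft_force: [1.7, -0.2, -5.3]
finger_gap: 0.0508
gripper_force: 43.6
tool [ 0.6286 -0.1469  0.1738] yaw 1.254 j1,6 [-0.23  1.66] -> shift [ 36.06 -10.01   0.35] twist -1.564 or 1.577
```

```bash
python3 -m jog '36.1 -10 0.3 -1.564; 36.1 -10 0.3 -1.564; 36.1 -10 0.3 -1.564; 36.1 -10 0.3 -1.564; 36.1 -10 0.3 -1.564; 36.1 -10 0.3 -1.564; 36.1 -10 0.3 -1.564; 36.1 -10 0.3 -1.564; 36.1 -10 0.3 -1.564; 36.1 -10 0.3 -1.564; 36.1 -10 0.3 -1.564; 36.1 -10 0.3 -1.564'; python3 -m jog '0 0 0 -0.064; 0 0 0 -0.064; 0 0 0 -0.064'; python3 -c "
from h import *
go(.646,.227,.035,2.818)
cv2.imwrite('pics/t1.png',robot.read_camera('top')[:,:,::-1])
i=robot.camera_info('wrist');im=robot.read_camera('wrist');cv2.imwrite('pics/w2.png',im[:,:,::-1])
for P in((.647,.227,.012),(.575,.251,.012)): print(proj(i,P))"
```

```text
time: 4.9
tool_pos: [0.6433, 0.2289, 0.1638]
eef_rot: [-3.138, -0.003, 2.762]
ft_force: [-1.2, -0.5, -6.7]
finger_gap: 0.0503
gripper_force: 43.6
time: 5.15
tool_pos: [0.644, 0.2274, 0.1647]
eef_rot: [-3.14, -0.002, 2.816]
ft_force: [-0.0, -0.3, -6.1]
finger_gap: 0.0502
gripper_force: 43.6
tool [0.644  0.2274 0.1647] yaw 2.816 j1,6 [0.34 0.67] -> shift [-0.24  0.05 12.97] twist -0.002 or 3.139
[314.26557011 183.0740204 ]
[313.95949809 109.74107615]
```

View pics/w2.png

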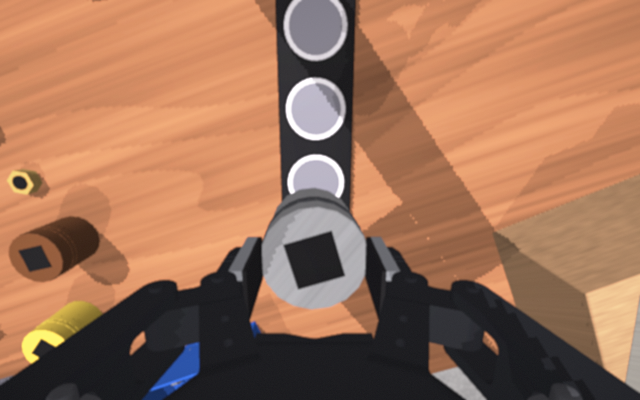

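The socket is held straight, with its square at about (315,260). The mark centre is at about (316,183), as predicted.

```bash
python3 -c "
from h import *
i=robot.camera_info('wrist');g=cv2.cvtColor(cv2.imread('pics/w2.png'),cv2.COLOR_BGR2GRAY)
c,a=blob(g,(315,260),38);z=robot.read_state()['tool_pos'][2]
print(c,a,ray(i,c,z-.021+.056),robot.read_state()['tool_pos'])
c,a=blob(g,(315,109),24,False);print(c,ray(i,c,.012))"
```

```text
[314.11433554 259.72212244] 2279.21875 [0.64481279 0.22749935 0.200315  ] [0.64434326 0.22742164 0.165315  ]
[311.99398627 111.30439958] [0.57606141 0.24864218 0.012     ]
```

```bash
python3 -m jog '-0.25 0 4 0; -0.25 0 8 0; -0.25 0 10.5 0; -0.25 0 12 0; -0.25 0 12.6 0; -0.25 0 12.9 0; -0.25 0 13.1 0; -0.25 0 13.2 0; -0.25 0 13.2 0'; python3 -m jog '0 0 0 0; 0 0 0 0; 0 0 0 0; 0 0 0 0; 0 0 0 0; 0 0 0 0; 0 0 0 0' 1;  python3 -m jog '0 0 -2 0; 0 0 -5 0; 0 0 -9 0; 0 0 -13 0; 0 0 -14.5 0; 0 0 -14.5 0'; python3 -c "
from h import *
i=robot.camera_info('wrist');im=robot.read_camera('wrist')
g=cv2.cvtColor(im,cv2.COLOR_RGB2GRAY)
p=proj(i,(.647,.227,.068));c,a=blob(g,p,18);print(p,c,a,ray(i,c,.068))
go(.597,-.346,.17,1.247)"
```

```text
time: 6.0
tool_pos: [0.6485, 0.2274, 0.036]
eef_rot: [3.14, 0.003, 2.818]
ft_force: [-0.5, 0.1, -7.2]
finger_gap: 0.05
gripper_force: 43.8
time: 6.58
tool_pos: [0.6472, 0.227, 0.0344]
eef_rot: [3.141, 0.0, 2.818]
ft_force: [0.1, -0.1, 0.8]
finger_gap: 0.0855
gripper_force: 0.0
time: 7.08
tool_pos: [0.6502, 0.2281, 0.1861]
eef_rot: [3.134, 0.009, 2.818]
ft_force: [0.6, -0.7, 0.8]
finger_gap: 0.0853
gripper_force: 0.0
[310.63426521 183.76234412] [310.13415303 188.83701353] 555.65625 [0.65160089 0.22492889 0.068     ]
tool [0.6489 0.2276 0.1826] yaw 2.818 j1,6 [0.34 0.66] -> shift [-13.33 -56.03   1.1 ] twist 1.571 or -1.571
```

```bash
python3 -m jog '-13.3 -56 1.1 1.571; -13.3 -56 1.1 1.571; -13.3 -56 1.1 1.571; -13.3 -56 1.1 1.571; -13.3 -56 1.1 1.571; -13.3 -56 1.1 1.571; -13.3 -56 1.1 1.571; -13.3 -56 1.1 1.571; -13.3 -56 1.1 1.571; -13.3 -56 1.1 1.571; -13.3 -56 1.1 1.571; -13.3 -56 1.1 1.571'; python3 -c "
from h import *
go(.597,-.346,.17,1.247)
it=robot.camera_info('top');im=robot.read_camera('top');g=cv2.cvtColor(im,cv2.COLOR_RGB2GRAY)
c,a=blob(g,proj(it,(.647,.227,.068)),8);print('A',c,a,ray(it,c,.068))"
```

```text
time: 8.13
tool_pos: [0.6001, -0.2723, 0.167]
eef_rot: [-3.138, -0.001, 1.312]
ft_force: [1.4, 0.4, 0.8]
finger_gap: 0.0858
gripper_force: 0.0
tool [ 0.6001 -0.2723  0.167 ] yaw 1.312 j1,6 [-0.43  1.4 ] -> shift [-7.2   1.58 -0.31] twist 0.065 or -3.077
A [226.51763409 152.16153104] 85.0625 [0.65224077 0.22429364 0.068     ]
```

```bash
python3 -m jog '-7.2 1.6 -0.3 0.065; -7.2 1.6 -0.3 0.065; -7.2 1.6 -0.3 0.065; -7.2 1.6 -0.3 0.065; -7.2 1.6 -0.3 0.065'; python3 -c "
from h import *
im=robot.read_camera('top')[:,:,::-1]
cv2.imwrite('pics/t2.png',cv2.resize(im[120:300,150:270],None,fx=3.3,fy=3.3))
go(.597,-.346,.02,1.247)
i=robot.camera_info('wrist');im=robot.read_camera('wrist');g=cv2.cvtColor(im,cv2.COLOR_RGB2GRAY)
p=proj(i,(.597,-.346,.072));c,a=blob(g,p,16);print(p,c,a,ray(i,c,.072))
"
```

```text
time: 8.6
tool_pos: [0.5985, -0.3438, 0.1705]
eef_rot: [-3.138, -0.001, 1.253]
ft_force: [0.4, -0.1, -0.4]
finger_gap: 0.0852
gripper_force: 0.0
tool [ 0.599  -0.3432  0.1711] yaw 1.254 j1,6 [-0.52  1.37] -> shift [-0.35 -0.06 15.11] twist 0.007 or -3.135
[313.69329181 195.43227501] [312.35129882 194.97816875] 424.0625 [ 0.59597578 -0.34521688  0.072     ]
```

View pics/t2.png

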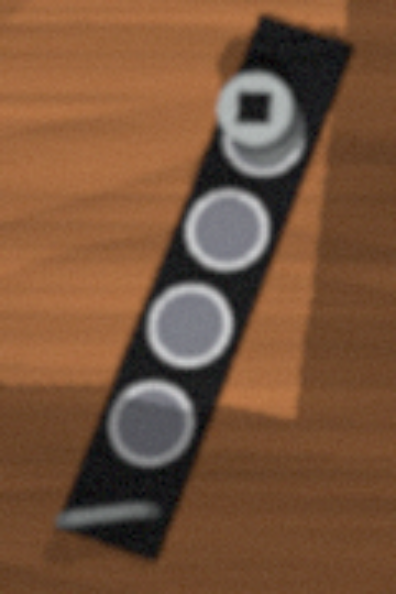

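A stands on the fourth mark, about 5 mm towards the far end. That is inside tolerance, and I'll look at it again later. Next is B.

```bash
python3 -m jog '-0.25 -0.15 4 0; -0.25 -0.15 8 0; -0.25 -0.15 11 0; -0.25 -0.15 13 0; -0.25 -0.15 14.4 0; -0.25 -0.15 15.1 0; -0.25 -0.15 15.1 0; -0.25 -0.15 15.1 0; -0.25 -0.15 15.1 0'; python3 -m jog '0 0 0 0; 0 0 0 0; 0 0 0 0; 0 0 0 0; 0 0 0 0; 0 0 0 0; 0 0 0 0; 0 0 0 0; 0 0 0 0; 0 0 0 0; 0 0 0 0' -1 40; python3 -m jog '0 0 -2 0; 0 0 -5 0; 0 0 -9 0; 0 0 -13 0; 0 0 -15.5 0; 0 0 -15.5 0'; python3 -c "
from h import *
go(.5755,.251,.17,2.818)"
```

```text
time: 9.45
tool_pos: [0.5985, -0.3466, 0.0234]
eef_rot: [3.139, 0.001, 1.254]
ft_force: [0.6, -0.3, -0.3]
finger_gap: 0.0853
gripper_force: 0.0
time: 10.37
tool_pos: [0.5972, -0.3468, 0.0227]
eef_rot: [3.141, 0.0, 1.253]
ft_force: [-1.9, 1.1, 6.2]
finger_gap: 0.0423
gripper_force: 40.8
time: 10.87
tool_pos: [0.6, -0.3482, 0.1833]
eef_rot: [3.131, 0.002, 1.253]
ft_force: [1.3, -1.3, -3.3]
finger_gap: 0.0425
gripper_force: 42.9
tool [ 0.6    -0.3482  0.1833] yaw 1.253 j1,6 [-0.53  1.36] -> shift [ 56.15 -21.08   0.97] twist -1.565 or 1.576
```

```bash
python3 -m jog '56.2 -21 0.5 -1.565; 56.2 -21 0.5 -1.565; 56.2 -21 0.5 -1.565; 56.2 -21 0.5 -1.565; 56.2 -21 0.5 -1.565; 56.2 -21 0.5 -1.565; 56.2 -21 0.5 -1.565; 56.2 -21 0.5 -1.565; 56.2 -21 0.5 -1.565; 56.2 -21 0.5 -1.565; 56.2 -21 0.5 -1.565; 56.2 -21 0.5 -1.565'; python3 -c "
from h import *
go(.5755,.251,.17,2.818)"
```

```text
time: 11.87
tool_pos: [0.5751, 0.1545, 0.1688]
eef_rot: [-3.138, -0.005, 2.759]
ft_force: [1.7, -0.7, -5.7]
finger_gap: 0.0423
gripper_force: 42.9
tool [0.5751 0.1545 0.1688] yaw 2.759 j1,6 [0.26 0.65] -> shift [ 3.56  8.97 -0.13] twist -0.059 or 3.082
```

```bash
python3 -m jog '3.5 9 0 -0.06; 3.5 9 0 -0.06; 3.5 9 0 -0.06; 3.5 9 0 -0.06; 3.5 9 0 -0.06; 3.5 9 0 -0.06; 3.5 9 0 -0.06'; python3 -c "
from h import *
i=robot.camera_info('wrist');go(.5755,.251,.035,2.818);im=robot.read_camera('wrist');cv2.imwrite('pics/w3.png',im[:,:,::-1])
z=robot.read_state()['tool_pos'][2];g=cv2.cvtColor(im,cv2.COLOR_RGB2GRAY)
p=proj(i,(*robot.read_state()['tool_pos'][:2],z+.049));c,a=blob(g,p,34);print(p,c,a,ray(i,c,z+.049))
for P in((.503,.275,.012),(.5755,.251,.012)):
  p=proj(i,P);c,a=blob(g,p,26,False);print(p,c,a,ray(i,c,.012))
"
```

```text
time: 12.45
tool_pos: [0.5786, 0.2479, 0.171]
eef_rot: [-3.139, -0.002, 2.811]
ft_force: [0.5, 0.2, -6.2]
finger_gap: 0.0424
gripper_force: 43.1
tool [0.5786 0.2479 0.171 ] yaw 2.811 j1,6 [0.4  0.74] -> shift [ 0.37  0.22 13.6 ] twist -0.007 or 3.135
[313.72009393 274.47011392] [313.96287146 270.09914003] 1817.140625 [0.57695753 0.24868144 0.22054818]
[314.92821693 102.54470129] [304.94803008 109.00830403] 486.515625 [0.50567347 0.2632     0.012     ]
[315.6642918  175.86794019] [315.61862353 171.8539517 ] 2098.78125 [0.57129362 0.2523863  0.012     ]
```

```bash
python3 -m jog '0.25 0.2 4 0; 0.25 0.2 8 0; 0.25 0.2 10.5 0; 0.25 0.2 12 0; 0.25 0.2 12.8 0; 0.25 0.2 13.2 0; 0.25 0.2 13.4 0; 0.25 0.2 13.5 0; 0.25 0.2 13.5 0; 0.25 0.2 13.5 0; 0.25 0.2 13.5 0; 0.25 0.2 13.5 0'; python3 -c "
from h import *
go(.5755,.251,.035,2.818)
it=robot.camera_info('top');im=robot.read_camera('top');cv2.imwrite('pics/t3.png',cv2.resize(im[100:300,130:310,::-1],None,fx=3,fy=3))
i=robot.camera_info('wrist');im=robot.read_camera('wrist');cv2.imwrite('pics/w4.png',im[:,:,::-1])
g=cv2.cvtColor(im,cv2.COLOR_RGB2GRAY);p=proj(i,(.575,.251,.084));c,a=blob(g,p,34);print(p,c,a,ray(i,c,.084))"
```

```text
time: 13.5
tool_pos: [0.5779, 0.2526, 0.0383]
eef_rot: [3.141, 0.001, 2.813]
ft_force: [0.5, 0.4, -6.2]
finger_gap: 0.0426
gripper_force: 43.2
tool [0.5779 0.2526 0.0383] yaw 2.813 j1,6 [0.41 0.74] -> shift [ 0.17 -0.23  0.33] twist -0.005 or 3.136
[308.53028952 265.96121623] [313.76393265 270.15254838] 1778.015625 [0.57771633 0.25254191 0.084     ]
```

View pics/w4.png

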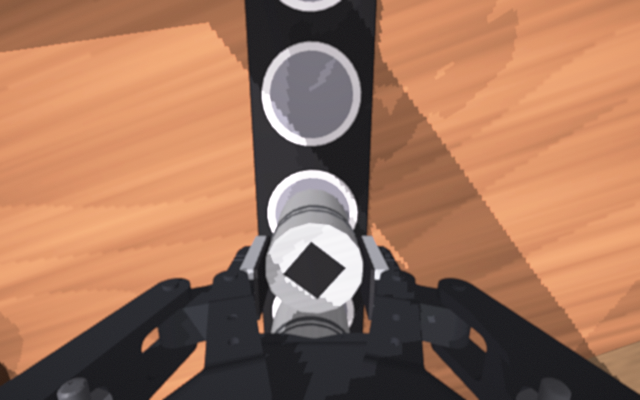

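```bash
python3 -c "
from h import *
i=robot.camera_info('wrist')
print(ray(i,(311.5,93),.012))"
python3 -m jog '0.25 -0.2 0.1 0; 0.25 -0.2 0.2 0; 0.25 -0.2 0.3 0; 0.25 -0.2 0.3 0; 0.25 -0.2 0.3 0; 0.25 -0.2 0.3 0'; python3 -m jog '0 0 0 0; 0 0 0 0; 0 0 0 0; 0 0 0 0; 0 0 0 0; 0 0 0 0; 0 0 0 0' 1; python3 -m jog '0 0 -1 0; 0 0 -2.5 0; 0 0 -5 0; 0 0 -8 0; 0 0 -12 0; 0 0 -13.5 0; 0 0 -13.5 0; 0 0 -13.5 0; 0 0 -13.5 0';python3 -c "
from h import *
i=robot.camera_info('wrist');im=robot.read_camera('wrist');cv2.imwrite('pics/w5.png',im[:,:,::-1])
g=cv2.cvtColor(im,cv2.COLOR_RGB2GRAY)
for P in((.575,.251,.084),(.651,.225,.068)):
  p=proj(i,P);print(p)
  c,a=blob(g,p,20);print(p,c,a,ray(i,c,P[2]))
for P in((.503,.275,.012),):
  p=proj(i,P);c,a=blob(g,p,26,False);print(p,c,a,ray(i,c,.012))
go(.4295,-.31,.17,1.247)"
```

```text
[0.5013485  0.27719782 0.012     ]
time: 14.1
tool_pos: [0.5744, 0.2509, 0.0349]
eef_rot: [-3.141, 0.0, 2.813]
ft_force: [-2.1, -2.1, 0.6]
finger_gap: 0.0423
gripper_force: 43.7
time: 14.68
tool_pos: [0.5744, 0.2514, 0.0345]
eef_rot: [3.141, 0.0, 2.813]
ft_force: [-0.7, 0.3, -1.0]
finger_gap: 0.0859
gripper_force: 0.0
time: 15.43
tool_pos: [0.5737, 0.251, 0.1687]
eef_rot: [-3.141, -0.001, 2.813]
ft_force: [0.6, 0.5, -0.4]
finger_gap: 0.0853
gripper_force: 0.0
[314.19020669 197.74044028]
[314.19020669 197.74044028] [313.15501896 197.03940145] 469.625 [0.57412121 0.25035868 0.084     ]
[314.1175453  272.80251187]
[314.1175453  272.80251187] [314.46083654 273.67757097] 528.359375 [0.6520082  0.22501142 0.068     ]
[313.56268041 108.0410174 ] [301.72012272 114.55492141] 460.28125 [0.50514007 0.26138888 0.012     ]
tool [0.5733 0.2508 0.1679] yaw 2.813 j1,6 [0.41 0.74] -> shift [ -4.5  -57.72  -0.1 ] twist 1.566 or -1.576
```

```bash
python3 -m jog '-4.5 -57.7 0 1.566; -4.5 -57.7 0 1.566; -4.5 -57.7 0 1.566; -4.5 -57.7 0 1.566; -4.5 -57.7 0 1.566; -4.5 -57.7 0 1.566; -4.5 -57.7 0 1.566; -4.5 -57.7 0 1.566; -4.5 -57.7 0 1.566; -4.5 -57.7 0 1.566; -4.5 -57.7 0 1.566; -4.5 -57.7 0 1.566'; python3 -c "
from h import *
go(.4295,-.31,.17,1.247)"
```

```text
time: 16.48
tool_pos: [0.4481, -0.2343, 0.1678]
eef_rot: [-3.138, -0.001, 1.307]
ft_force: [0.8, -0.2, -0.4]
finger_gap: 0.0849
gripper_force: 0.0
tool [ 0.4481 -0.2343  0.1678] yaw 1.307 j1,6 [-0.48  1.35] -> shift [-7.79  0.18 -0.23] twist 0.06 or -3.082
```

```bash
python3 -m jog '-7.8 0.2 0 0.06; -7.8 0.2 0 0.06; -7.8 0.2 0 0.06; -7.8 0.2 0 0.06; -7.8 0.2 0 0.06; -7.8 0.2 0 0.06; -7.8 0.2 0 0.06'; python3 -c "
from h import *
i=robot.camera_info('wrist');im=robot.read_camera('wrist');g=cv2.cvtColor(im,cv2.COLOR_RGB2GRAY)
p=proj(i,(.4295,-.31,.046));c,a=blob(g,p,12);P=ray(i,c,.046);print(p,c,a,P)
go(P[0],P[1],.013,1.247)"
```

```text
time: 17.07
tool_pos: [0.4324, -0.3074, 0.169]
eef_rot: [-3.141, -0.001, 1.255]
ft_force: [-0.4, -0.2, 0.3]
finger_gap: 0.0851
gripper_force: 0.0
[312.48293299 189.35388312] [311.26132364 188.77041034] 210.859375 [ 0.4285429  -0.30906771  0.046     ]
tool [ 0.4326 -0.3075  0.1692] yaw 1.255 j1,6 [-0.62  1.27] -> shift [-0.28 -0.33 15.62] twist 0.008 or -3.133
```

```bash
python3 -m jog '-0.25 -0.3 4 0; -0.25 -0.3 8 0; -0.25 -0.3 11 0; -0.25 -0.3 13.5 0; -0.25 -0.3 15 0; -0.25 -0.3 15.5 0; -0.25 -0.3 15.6 0; -0.25 -0.3 15.6 0; -0.25 -0.3 15.6 0'; python3 -m jog '0 0 0 0; 0 0 0 0; 0 0 0 0; 0 0 0 0; 0 0 0 0; 0 0 0 0; 0 0 0 0; 0 0 0 0; 0 0 0 0; 0 0 0 0; 0 0 0 0; 0 0 0 0' -1 40; python3 -m jog '0 0 -2 0; 0 0 -5 0; 0 0 -9 0; 0 0 -13 0; 0 0 -15.8 0; 0 0 -15.8 0; 0 0 -15.8 0'; python3 -c "
from h import *
go(.5025,.2755,.175,2.818)"
```

```text
time: 17.87
tool_pos: [0.4299, -0.311, 0.0149]
eef_rot: [3.139, 0.001, 1.253]
ft_force: [0.2, -0.7, 0.8]
finger_gap: 0.0856
gripper_force: 0.0
time: 18.87
tool_pos: [0.4288, -0.3107, 0.0143]
eef_rot: [3.141, 0.0, 1.253]
ft_force: [-1.0, 0.6, 5.0]
finger_gap: 0.03
gripper_force: 39.2
time: 19.45
tool_pos: [0.4296, -0.3113, 0.1731]
eef_rot: [3.138, 0.001, 1.253]
ft_force: [-0.7, -0.0, -2.5]
finger_gap: 0.03
gripper_force: 39.9
tool [ 0.4296 -0.3113  0.1731] yaw 1.253 j1,6 [-0.63  1.26] -> shift [ 58.01 -11.43  -0.31] twist -1.565 or 1.576
```

```bash
python3 -m jog '58 -11.4 0 -1.565; 58 -11.4 0 -1.565; 58 -11.4 0 -1.565; 58 -11.4 0 -1.565; 58 -11.4 0 -1.565; 58 -11.4 0 -1.565; 58 -11.4 0 -1.565; 58 -11.4 0 -1.565; 58 -11.4 0 -1.565; 58 -11.4 0 -1.565; 58 -11.4 0 -1.565; 58 -11.4 0 -1.565'; python3 -c "
from h import *
go(.5025,.2755,.175,2.818)"
```

```text
time: 20.45
tool_pos: [0.4885, 0.1871, 0.1687]
eef_rot: [-3.138, -0.004, 2.759]
ft_force: [1.2, -0.5, -1.5]
finger_gap: 0.0299
gripper_force: 39.8
tool [0.4885 0.1871 0.1687] yaw 2.759 j1,6 [0.37 0.75] -> shift [ 2.    8.72 -0.65] twist -0.059 or 3.083
```

```bash
python3 -m jog '2 8.7 -0.2 -0.06; 2 8.7 -0.2 -0.06; 2 8.7 -0.2 -0.06; 2 8.7 -0.2 -0.06; 2 8.7 -0.2 -0.06; 2 8.7 -0.2 -0.06; 2 8.7 -0.2 -0.06; 2 8.7 -0.2 -0.06; 2 8.7 -0.2 -0.06; 2 8.7 -0.2 -0.06';python3 -c "
from h import *
go(.5025,.2755,.033,2.818)
i=robot.camera_info('wrist');im=robot.read_camera('wrist')
z=robot.read_state()['tool_pos'];g=cv2.cvtColor(im,cv2.COLOR_RGB2GRAY)
p=proj(i,(*z[:2],z[2]+.0317));c,a=blob(g,p,22);print(p,c,a,ray(i,c,z[2]+.0317))"
```

```text
time: 21.28
tool_pos: [0.505, 0.2729, 0.1738]
eef_rot: [3.141, 0.0, 2.811]
ft_force: [0.8, -0.1, -2.2]
finger_gap: 0.0297
gripper_force: 40.0
tool [0.505  0.2729 0.1738] yaw 2.811 j1,6 [0.5  0.83] -> shift [ 0.33  0.16 14.08] twist -0.007 or 3.135
[314.14158276 255.84106055] [313.56431897 251.81452033] 863.296875 [0.50291739 0.27358476 0.2054475 ]
```

```bash
python3 -m jog '0.15 0.15 4 0; 0.15 0.15 8 0; 0.15 0.15 11 0; 0.15 0.15 13 0; 0.15 0.15 14 0; 0.15 0.15 14.3 0; 0.15 0.15 14.4 0; 0.15 0.15 14.4 0; 0.15 0.15 14.4 0; 0.15 0.15 14.4 0; 0.15 0.15 14.4 0'; python3 -c "
from h import *
i=robot.camera_info('wrist');im=robot.read_camera('wrist')
z=robot.read_state()['tool_pos'];g=cv2.cvtColor(im,cv2.COLOR_RGB2GRAY)
p=proj(i,(*z[:2],z[2]+.0317));c,a=blob(g,p,22);P=ray(i,c,z[2]+.0317);print(p,c,a,P)
go(.503-P[0]+z[0],.2753-P[1]+z[1],.0265,2.818)"
```

```text
time: 22.25
tool_pos: [0.5048, 0.2762, 0.0308]
eef_rot: [3.14, 0.002, 2.813]
ft_force: [-0.0, 0.2, -1.6]
finger_gap: 0.0297
gripper_force: 40.0
[313.39136939 255.49449236] [313.53101679 251.76602759] 860.515625 [0.50271972 0.27677779 0.06217485]
tool [0.5046 0.2761 0.0305] yaw 2.813 j1,6 [0.5  0.83] -> shift [-0.07 -0.13  0.4 ] twist -0.005 or 3.136
```

```bash
python3 -m jog '0 -0.15 0.2 0; 0 -0.15 0.3 0; 0 -0.15 0.4 0; 0 -0.15 0.4 0; 0 -0.15 0.4 0; 0 -0.15 0.4 0'; python3 -m jog '0 0 0 0; 0 0 0 0; 0 0 0 0; 0 0 0 0; 0 0 0 0; 0 0 0 0; 0 0 0 0; 0 0 0 0' 1; python3 -m jog '0 0 -1 0; 0 0 -2.5 0; 0 0 -5 0; 0 0 -8 0; 0 0 -12 0; 0 0 -14 0; 0 0 -14 0; 0 0 -14 0; 0 0 -14 0';python3 -c "
from h import *
i=robot.camera_info('wrist');im=robot.read_camera('wrist')
g=cv2.cvtColor(im,cv2.COLOR_RGB2GRAY)
for P in((.503,.275,.058),(.575,.25,.084)):
  p=proj(i,P);c,a=blob(g,p,16);print(p,c,a,ray(i,c,P[2]))
go(.439,-.101,.17,1.247)"
```

```text
time: 22.8
tool_pos: [0.5046, 0.2741, 0.0266]
eef_rot: [3.141, 0.002, 2.812]
ft_force: [0.2, -2.8, 5.7]
finger_gap: 0.0296
gripper_force: 41.5
time: 23.47
tool_pos: [0.5034, 0.2743, 0.0253]
eef_rot: [-3.142, -0.0, 2.813]
ft_force: [0.6, -0.7, 0.8]
finger_gap: 0.0857
gripper_force: 0.0
time: 24.22
tool_pos: [0.503, 0.2741, 0.1652]
eef_rot: [-3.141, -0.0, 2.813]
ft_force: [-0.5, -1.3, -1.1]
finger_gap: 0.0856
gripper_force: 0.0
[314.59090431 189.89818151] [314.35085111 190.8072129 ] 248.984375 [0.50375116 0.2745076  0.058     ]
[314.21633396 277.68560149] [314.23641862 276.53344253] 380.375 [0.57389827 0.25039548 0.084     ]
tool [0.5026 0.2738 0.1644] yaw 2.813 j1,6 [0.5  0.83] -> shift [ -6.08 -37.53  -0.51] twist 1.566 or -1.576
```

```bash
python3 -m jog '-6.1 -37.5 -0.3 0; -6.1 -37.5 -0.3 0; -6.1 -37.5 -0.3 0; -6.1 -37.5 -0.3 0; -6.1 -37.5 -0.3 0; -6.1 -37.5 -0.3 0; -6.1 -37.5 -0.3 0; -6.1 -37.5 -0.3 0; -6.1 -37.5 -0.3 0; -6.1 -37.5 -0.3 0; -6.1 -37.5 -0.3 0; -6.1 -37.5 -0.3 0';python3 -m jog '0 0 0 0; 0 0 0 0; 0 0 0 0'; python3 -c "
from h import *
i=robot.camera_info('wrist');im=robot.read_camera('wrist');cv2.imwrite('pics/w6.png',im[:,:,::-1]);g=cv2.cvtColor(im,cv2.COLOR_RGB2GRAY)
p=proj(i,(.439,-.101,.064));c,a=blob(g,p,9);P=ray(i,c,.064);print(p,c,a,P)
go(P[0],P[1],.02,None)"
```

```text
time: 25.27
tool_pos: [0.4392, -0.1002, 0.1673]
eef_rot: [3.141, -0.003, 2.811]
ft_force: [-0.2, 0.6, -0.6]
finger_gap: 0.0856
gripper_force: 0.0
time: 25.52
tool_pos: [0.4403, -0.0989, 0.1682]
eef_rot: [3.141, -0.001, 2.816]
ft_force: [0.7, -0.3, -0.2]
finger_gap: 0.0854
gripper_force: 0.0
[310.96709565 190.51623457] [310.84292774 189.24756337] 113.421875 [ 0.43782791 -0.10072065  0.064     ]
tool [ 0.4403 -0.099   0.1683] yaw 2.815 j1,6 [-0.22  0.1 ] -> shift [ 0.17 -0.24 14.83] twist 0 or 0.0
```

View pics/w6.png

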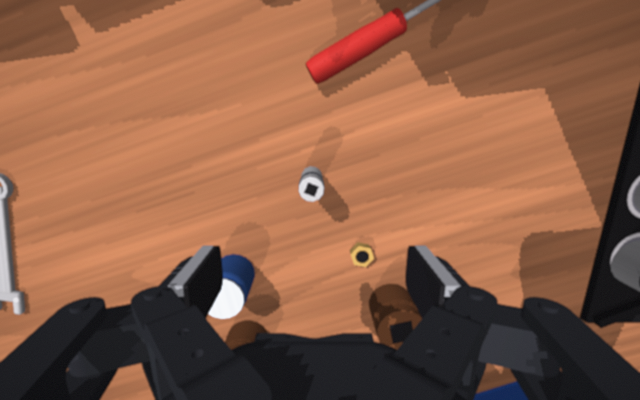

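D is at (311,189), as predicted. The tin and the nut are clear of the fingers.

```bash
python3 -m jog '0.17 -0.24 4 0; 0.17 -0.24 8 0; 0.17 -0.24 11 0; 0.17 -0.24 13 0; 0.17 -0.24 14.3 0; 0.17 -0.24 14.8 0; 0.17 -0.24 14.8 0; 0.17 -0.24 14.8 0; 0.17 -0.24 14.8 0'; python3 -m jog '0 0 0 0; 0 0 0 0; 0 0 0 0; 0 0 0 0; 0 0 0 0; 0 0 0 0; 0 0 0 0; 0 0 0 0; 0 0 0 0; 0 0 0 0; 0 0 0 0; 0 0 0 0' -1 40; python3 -m jog '0 0 -2 0; 0 0 -5 0; 0 0 -9 0; 0 0 -13 0; 0 0 -15 0; 0 0 -15 0; 0 0 -15 0'; python3 -c "
from h import *
go(.4305,.2997,.17,2.818)"
```

```text
time: 26.32
tool_pos: [0.439, -0.1021, 0.0216]
eef_rot: [3.141, 0.002, 2.813]
ft_force: [-0.3, -0.4, 0.1]
finger_gap: 0.0853
gripper_force: 0.0
time: 27.32
tool_pos: [0.4381, -0.1021, 0.0208]
eef_rot: [3.141, 0.001, 2.813]
ft_force: [-0.0, -0.2, 5.4]
finger_gap: 0.022
gripper_force: 39.3
time: 27.9
tool_pos: [0.4381, -0.1022, 0.1708]
eef_rot: [3.142, 0.002, 2.813]
ft_force: [-0.2, -0.1, -2.5]
finger_gap: 0.0222
gripper_force: 39.8
tool [ 0.4381 -0.1022  0.1708] yaw 2.813 j1,6 [-0.23  0.1 ] -> shift [13.7  37.79  0.06] twist -0.005 or 3.136
```

```bash
python3 -m jog '13.7 37.8 0 0; 13.7 37.8 0 0; 13.7 37.8 0 0; 13.7 37.8 0 0; 13.7 37.8 0 0; 13.7 37.8 0 0; 13.7 37.8 0 0; 13.7 37.8 0 0; 13.7 37.8 0 0; 13.7 37.8 0 0; 13.7 37.8 0 0; 13.7 37.8 0 0';python3 -m jog '0 0 0 0; 0 0 0 0; 0 0 0 0; 0 0 0 0'; python3 -c "
from h import *
go(.4305,.2997,.037,2.818)
i=robot.camera_info('wrist');im=robot.read_camera('wrist')
z=robot.read_state()['tool_pos'];g=cv2.cvtColor(im,cv2.COLOR_RGB2GRAY)
p=proj(i,(*z[:2],z[2]+.043));c,a=blob(g,p,16);P=ray(i,c,z[2]+.043);print(p,c,a,P)
go(.4305-P[0]+z[0],.2997-P[1]+z[1],.037)"
```

```text
time: 28.9
tool_pos: [0.4282, 0.3002, 0.1671]
eef_rot: [-3.136, -0.003, 2.816]
ft_force: [0.6, -1.0, -2.2]
finger_gap: 0.0221
gripper_force: 39.9
time: 29.23
tool_pos: [0.4302, 0.2987, 0.1703]
eef_rot: [-3.141, -0.0, 2.811]
ft_force: [-0.2, 0.5, -1.9]
finger_gap: 0.0221
gripper_force: 39.9
tool [0.4302 0.2987 0.1703] yaw 2.811 j1,6 [0.61 0.94] -> shift [1.000e-02 1.100e-01 1.333e+01] twist -0.007 or 3.134
[314.23772797 267.07434307] [313.2814347  265.65157985] 481.15625 [0.42953031 0.29871157 0.21349356]
tool [0.4303 0.2989 0.1705] yaw 2.811 j1,6 [0.61 0.94] -> shift [-0.06  0.13 13.35] twist 0 or 0.0
```

```bash
python3 -m jog '-0.05 0.1 4 0; -0.05 0.1 8 0; -0.05 0.1 11 0; -0.05 0.1 12.5 0; -0.05 0.1 13.1 0; -0.05 0.1 13.4 0; -0.05 0.1 13.4 0; -0.05 0.1 13.4 0; -0.05 0.1 13.4 0; -0.05 0.1 13.4 0; -0.05 0.1 13.4 0'; python3 -c "
from h import *
i=robot.camera_info('wrist');im=robot.read_camera('wrist')
z=robot.read_state()['tool_pos'];g=cv2.cvtColor(im,cv2.COLOR_RGB2GRAY)
p=proj(i,(*z[:2],z[2]+.043));c,a=blob(g,p,16);P=ray(i,c,z[2]+.043);print(p,c,a,P)
go(.4305-P[0]+z[0],.2997-P[1]+z[1],.033)"
```

```text
time: 30.2
tool_pos: [0.4316, 0.3012, 0.0375]
eef_rot: [3.14, 0.001, 2.813]
ft_force: [0.4, 1.1, -2.2]
finger_gap: 0.0221
gripper_force: 40.0
[313.48559839 266.44436795] [313.26984764 265.63102883] 476.875 [0.43096009 0.30113974 0.08022227]
tool [0.4314 0.3011 0.0372] yaw 2.813 j1,6 [0.61 0.94] -> shift [-0.   -0.15  0.42] twist 0 or 0.0
```

```bash
python3 -m jog '0 -0.15 0.2 0; 0 -0.15 0.3 0; 0 -0.15 0.4 0; 0 -0.15 0.4 0; 0 -0.15 0.4 0; 0 -0.15 0.4 0'; python3 -m jog '0 0 0 0; 0 0 0 0; 0 0 0 0; 0 0 0 0; 0 0 0 0; 0 0 0 0; 0 0 0 0; 0 0 0 0' 1; python3 -m jog '0 0 -1 0; 0 0 -2.5 0; 0 0 -5 0; 0 0 -8 0; 0 0 -12 0; 0 0 -14 0; 0 0 -14 0; 0 0 -14 0; 0 0 -14 0';python3 -c "
from h import *
i=robot.camera_info('wrist');im=robot.read_camera('wrist')
g=cv2.cvtColor(im,cv2.COLOR_RGB2GRAY)
for P in((.4305,.2997,.076),(.503,.275,.058)):
  p=proj(i,P);c,a=blob(g,p,12);print(p,c,a,ray(i,c,P[2]))
go(.652,.225,.17)"
```

```text
time: 30.75
tool_pos: [0.4306, 0.2993, 0.0328]
eef_rot: [3.141, 0.0, 2.813]
ft_force: [-0.9, -0.6, 5.0]
finger_gap: 0.0219
gripper_force: 40.4
time: 31.42
tool_pos: [0.4304, 0.2993, 0.0324]
eef_rot: [-3.142, -0.0, 2.813]
ft_force: [0.3, 0.6, 0.9]
finger_gap: 0.0853
gripper_force: 0.0
time: 32.17
tool_pos: [0.4299, 0.299, 0.1721]
eef_rot: [-3.141, -0.0, 2.813]
ft_force: [0.2, 0.7, -1.3]
finger_gap: 0.0855
gripper_force: 0.0
[314.63942332 193.49348043] [315.5174515  193.05404285] 127.25 [0.43037038 0.30057507 0.076     ]
[314.60547962 262.1819851 ] [314.38035626 262.81711747] 190.34375 [0.50359744 0.27455402 0.058     ]
tool [0.4295 0.2987 0.1713] yaw 2.813 j1,6 [0.61 0.94] -> shift [-23.43   0.21   0.09] twist 0 or 0.0
```

D is placed. I'll back the arm off the rail and check everything from above.

```bash
python3 -m jog '8 0 -6 0; 8 -12 -6 0; 8 -12 -6 0; 8 -12 -6 0; 8 -12 -6 0; 8 -12 -6 0; 8 -12 -6 0; 8 -12 -6 0'; python3 -c "
from h import *
it=robot.camera_info('top');im=robot.read_camera('top');g=cv2.cvtColor(im,cv2.COLOR_RGB2GRAY);cv2.imwrite('pics/t9.png',im[:,:,::-1])
for n,P,r,m in(('A',(.652,.225,.068),8,(.647,.2272)),('B',(.574,.251,.084),7,(.5746,.2512)),('C',(.503,.275,.058),6,(.503,.2753)),('D',(.4305,.3,.076),4,(.4306,.2998))):
  c,a=blob(g,proj(it,P),r);Q=ray(it,c,P[2]);print(n,a,Q,'err',np.hypot(*(Q[:2]-m)))
c,a=blob(g,(417,209),10,False);print('tin',c,a,ray(it,c,.06))
"
```

```text
time: 32.88
tool_pos: [0.3165, 0.2121, 0.2315]
eef_rot: [-3.141, -0.001, 2.813]
ft_force: [0.5, 0.2, 0.1]
finger_gap: 0.0852
gripper_force: 0.0
A 85.03125 [0.65217725 0.22434798 0.068     ] err 0.005910832551258384
B 58.0 [0.57461841 0.2497753  0.084     ] err 0.0014248220524775831
C 34.734375 [0.50419589 0.27374381 0.058     ] err 0.0019626198435895906
D 19.109375 [0.43129672 0.29870039 0.076     ] err 0.001301752409622507
tin [418.1491035 208.5370474] 314.15625 [ 0.52039488 -0.22775445  0.06      ]
```

View pics/t9.png

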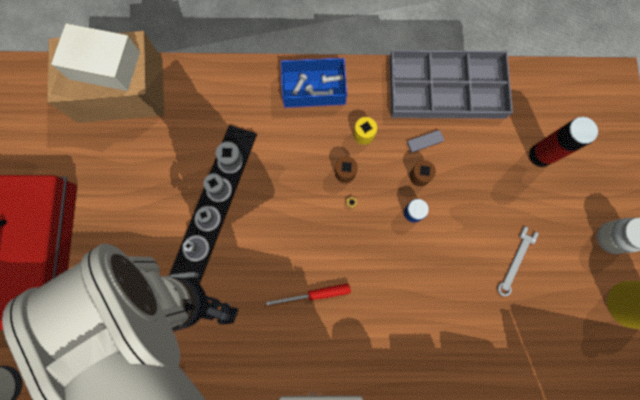

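All four sockets stand upright on the rail in order of width: D (195,245), C (205,215), B (214,184) and A (227,153). The centring errors are 1.3, 2.0, 1.4 and 5.9 mm against the 12 mm limit, and the tin at (418,209) has not moved.

```bash
python3 -c "
from rig import robot
print(robot.hand_in())"
```

```text
the job is handed in; nothing more can be done
None
```

The job is handed in at about 33 s: all four sockets stand on the rail in width order from the handle, measured within 6 mm of their mark centres (limit 12 mm), and the tin has not moved; the hand-in gave no verdict.

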